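# Gauge the depth of a blind socket in a lamp-base prototype

## Robot

A 6-joint arm with a two-finger parallel gripper is mounted at the origin on the work surface. World frame = base frame: x ahead of the robot, y to its left, z up, the work surface at z = 0. Lengths are in m, angles in rad, forces in N, time in s.
With the tool pointing down it reaches from about 0.35 to 0.775 m from the base axis. Payload 7.3 kg.
Tool frame: the origin (TCP) lies at the very end of the fingers, on their centre line; the grasp point (between the pads) lies 19 mm behind it (ctrl.pinch_z is the distance from the TCP to the grasp point, in m); z points along the fingers, y is the line along which they close (so a half turn about z gives the same grasp; the last joint's range is limited). The gripper opens to 92 mm and grips with 3 to 60 N. Pads are 19 mm wide; open, the fingers measure 130 mm over their backs; the gripper's body (75 mm by 190 mm) begins 47 mm behind the grasp point.
Start: joints at [-1.263, 0.342, 1.524, -0, 1.275, -0.146], TCP at [0.23, -0.472, 0.227] pointing down, gripper open.
Joint ranges: [-2.53, 2.53], [-0.77, 2.02], [0.04, 2.7], [-1, 4.14], [0.28, 2.66], [-3.11, 3.11]. Speed limits (rad/s): [2.57, 2.57, 3.14, 3.14, 3.14, 3.14].

## Interface

Orientations are given as a unit quaternion [w, x, y, z].
In Python, from bench import status, camera, ctrl, look_for gives the robot as it stands.
- The arm moves only by the shell command python3 -m creep 'ROWS' [FORCE]. ROWS is JSON, a list of rows, each a list of 5 numbers: the finger opening in mm, from 0 to 91.8, then the shift along the tool's x, y, z in mm, then the turn about the tool's z in degrees. A call has 1 to 10 rows; each row is the pose to reach, as a shift and turn from the pose commanded when the call began, along the tool's axes at that moment; what a row does not reach only later rows make up. A row lasts 1/8 s, in which the tool goes at most 62.5 mm and 10.7 degrees, less where a joint would pass 70% of its speed; a pose out of reach is approached as far as the arm can. A call with a gripper value outside its range is refused whole. The fingers move at their own pace and stop on an object; FORCE is the grip in N (left out, the last holds). Time passes only in rows, so rows that repeat a pose let the fingers close. It gives the time, the measured TCP pose, the force, the opening and the grip force at its end, in the units of the state.
- status.get_state(): the state, without advancing time (a new reading comes with each control period).
- camera(name): name is "scene" or "side" or "wrist"; returns a dict with "pixels" (480x640x3 uint8, red, green, blue), "fx", "fy", "cx", "cy" (pixels), "rvec" (rotation vector, rad) and "tvec" (3), from world to camera coordinates, as OpenCV has them; the wrist camera has in their place "tool_from_camera" (4x4, takes a point from camera to tool coordinates, whose origin is the TCP and whose axes are the flange's). Camera axes: x right, y down, z forward; pixel columns grow to the right and rows downward; lengths in m; the calibration is good to about 2 mm. A picture is of the moment at which its call begins: read the wrist's pose just before it. There is no depth.
- ctrl.hand_in(): hands the job in; it is judged then, once.
Trained networks look in the newest picture that a camera, given by its name, has taken for a name from the list of things; names that differ only in an ending like _2 or _b are one class to them, and where a whole thing is asked for, a point or a joint stands for the part that bears it (a point fixed in the world has none). Each returns a list of dicts, best first, with "confidence" (0 to 1); they miss things now and then, are a little off and sometimes report something else, mostly with a low value. They report only what shows in the picture. A call takes as long as a camera call. They do not tell look-alikes from the thing itself.
- look_for(label, camera): "location" ([column, row] in pixels, amid what is visible of it).
The state is a dict: "time_s": time; "joint_pos": joint angles; "qvel": joint speeds; "effort": joint torques, N m; "tool_pos": TCP position; "ee_rot": TCP orientation; "wrist_force": force on the tool from outside, world axes, zero at the start; "moment": the same for the moment, N m; "gripper_width": opening from 0.0 (shut) to 1.0 (fully open); "grip_force": force on a finger pad.
Only numpy, scipy, OpenCV 4.12 (cv2) and the standard library are available. Lean on these libraries where they do the work, as an engineer would, in place of code of your own. Each camera call takes 0.05 s, during which the arm holds its last target. There are 200 camera calls.

## Task

Take the depth gauge from its blue stand, set its foot gently and flat on the wooden block with the rod in the hole, and push the red knob down gently until the rod just bottoms in the hole. The wood left under the hole is thin, so stop pushing as soon as you feel the bottom. Leave the gauge standing there, upright with its foot flat and the rod on the bottom, so that I can read the depth, and do not disturb the other things on the table.

Things in the scene. Friction and masses are not known exactly. Their poses are not given: they have to be found in the camera images.
- gauge: depth gauge, loose, about 240 g: steel foot bar 70 (x) x 30 (y) x 10 mm high, and on its middle a black grip block 24 (x) x 30 (y) mm from 10 to 36 mm height with yellow windows. Grip it across y (30 mm) on the flats of the grip block. A steel rod of 8 mm diameter runs down through its centre. Origin: centre of the foot's underside; z up. At the start the foot lies flat on the stand, the rod hanging in the stand's wide hole.
- rod (a joint): how far the rod sticks out below the foot's underside, m: the gauge's reading (0 to 0.036; 0.008 to 0.013 at the start). The rod stays where it is put: friction of 3 N holds it and it slides when pushed with more, up or down.
- foot (a point): centre of the gauge foot's flat underside, on the rod's axis (same point as the gauge's origin)
- rod_tip (a point): centre of the rod's lower end; the last 3 mm taper to 4.4 mm diameter
- knob_top (a point): centre of the top face of the red knob at the rod's upper end: knob 18 mm in diameter, 8 mm high. It lies 82 mm above the rod's tip, so 82 mm less the reading above the foot's underside
- block: pale wooden block 120 (x) x 90 (y) x 60 mm high, fixed to the table. Origin: centre of its underside. One upright hole of 10.5 mm diameter, slightly chamfered, at x +15, y +5 mm; a blind hole 16 to 32 mm deep (differs each time, not known beforehand), its flat dark floor is rigid and cracks if pressed with more than about 20 N
- hole (a point): centre of the hole's mouth, level with the block's top face; x and y along the block's sides, z up
- stand: blue plastic stand 110 (x) x 60 (y) x 30 mm high, fixed, with a 25 mm hole through its middle. Origin: centre of its underside
- eraser: bystander: white eraser 45 x 22 x 13 mm, origin under its centre
- offcut: bystander: drilled wood offcut 60 x 45 x 22 mm, origin under its centre
- glue: bystander: upright glue stick, 32 mm diameter, 85 mm high, origin under its centre
- pencil: bystander: green pencil 150 mm long, 8 mm thick, origin under its centre
- mug: bystander: white mug, 80 mm wide, 90 mm high, origin under its centre
- phone: bystander: black phone 145 x 70 x 9 mm, origin under its centre
- rule: bystander: steel rule 200 (y) x 20 (x) x 4 mm, origin under its centre
Things that resemble listed ones, but are neither listed nor needed, are in the scene too. There is more than one size of the gauge; the one meant has the size given above.

How it is judged:
By the outcome, as a careful person would: the job done as asked, in the order asked, and still so for the second after the job is handed in, with the robot touching nothing.
It also fails if it takes over 72 s, if anything falls off the work surface, if the arm or the gripper's body presses on something with over 40 N, if the wrist force passes 120 N, or if a joint passes its speed limit or range.

## Working session

There is one attempt and no reset: what is moved stays moved. The work goes in short steps, Python scripts to look and compute and a shell command to move; the robot and the scene stay as the last step left them, time stands still between calls to the robot, and variables do not carry over. Pictures are saved under pics/ and viewed, at most 10 in all, crops included, and the job is handed in when it is done.

```bash
mkdir -p pics; ls
cat > h.py <<'E'
import numpy as np, cv2
from bench import status, camera, ctrl, look_for
from scipy.spatial.transform import Rotation as R
def cam(n):
    s=status.get_state(); c=camera(n)
    K=np.array([[c['fx'],0,c['cx']],[0,c['fy'],c['cy']],[0,0,1]])
    if n=='wrist':
        w,x,y,z=s['ee_rot']; T=np.eye(4); T[:3,:3]=R.from_quat([x,y,z,w]).as_matrix(); T[:3,3]=s['tool_pos']
        M=T@np.array(c['tool_from_camera'])
    else:
        M=np.eye(4); r=R.from_rotvec(np.array(c['rvec']).ravel()).as_matrix(); M[:3,:3]=r.T; M[:3,3]=-r.T@np.array(c['tvec']).ravel()
    return c['pixels'],K,M
def at(K,M,uv,z):
    d=M[:3,:3]@np.linalg.inv(K)@[uv[0],uv[1],1]; o=M[:3,3]
    return o+d*(z-o[2])/d[2]
def proj(K,M,p):
    q=K@(M[:3,:3].T@(np.array(p)-M[:3,3])); return q[:2]/q[2]
def save(n,im): cv2.imwrite(n,im[:,:,::-1])
E
python3 - <<'E'
from h import *
print(status.get_state())
for n in('scene','side'):
    im,K,M=cam(n); save(f'pics/{n}0.png',im); print(n,M[:3,3].round(3))
    for l,z in(('gauge',.05),('block',.04),('stand',.03),('hole',.06),('knob_top',.1),('glue',.04),('mug',.05)):
        print(l,[(np.round(d['location']).tolist(),round(d['confidence'],2),at(K,M,d['location'],z).round(3).tolist()) for d in look_for(l,n)])
E
```

```text
pics
{'time_s': 0.0, 'joint_pos': array([-1.26301189e+00,  3.42708877e-01,  1.52501150e+00,  3.70665699e-06,
        1.27537027e+00, -1.46051651e-01]), 'qvel': array([-0.00021621,  0.00074182, -0.00029026, -0.00184877, -0.00078092,
        0.00072143]), 'effort': array([ 1.03851903e-04, -4.31238484e+01, -2.44222856e+01,  7.16771325e-02,
        5.57654025e-02, -1.25732709e-04]), 'tool_pos': array([ 0.2300441 , -0.47147551,  0.22605406]), 'ee_rot': array([-7.46689920e-04,  9.74364235e-01,  2.24975059e-01, -5.87356399e-05]), 'wrist_force': array([-1.10759459, -0.64405956,  0.20582113]), 'moment': array([0.01562307, 0.02152001, 0.02393695]), 'grip_force': 0.0, 'gripper_width': 1.0006984996024513}
scene [1.235 0.665 0.705]
gauge [([360.0, 289.0], 0.83, [0.562, 0.132, 0.05]), ([415.0, 316.0], 0.63, [0.549, 0.275, 0.05])]
block [([258.0, 240.0], 0.82, [0.585, -0.21, 0.04])]
stand []
hole [([255.0, 244.0], 0.65, [0.623, -0.173, 0.06])]
knob_top [([281.0, 330.0], 0.68, [0.815, 0.153, 0.1]), ([418.0, 290.0], 0.67, [0.525, 0.259, 0.1]), ([364.0, 273.0], 0.54, [0.561, 0.14, 0.1])]
glue [([278.0, 329.0], 0.95, [0.777, 0.096, 0.04])]
mug [([185.0, 249.0], 0.81, [0.758, -0.294, 0.05])]
side [ 0.504 -0.909  0.695]
gauge [([313.0, 233.0], 0.85, [0.561, 0.122, 0.05]), ([292.0, 210.0], 0.66, [0.516, 0.223, 0.05])]
block [([330.0, 353.0], 0.72, [0.573, -0.237, 0.04])]
stand [([314.0, 246.0], 0.86, [0.562, 0.101, 0.03]), ([314.0, 215.0], 0.55, [0.569, 0.238, 0.03]), ([201.0, 420.0], 0.28, [0.376, -0.357, 0.03])]
hole [([335.0, 352.0], 0.93, [0.579, -0.256, 0.06]), ([313.0, 234.0], 0.46, [0.56, 0.102, 0.06]), ([255.0, 191.0], 0.28, [0.426, 0.305, 0.06])]
knob_top [([292.0, 188.0], 0.64, [0.518, 0.242, 0.1]), ([312.0, 211.0], 0.54, [0.559, 0.131, 0.1])]
glue [([416.0, 235.0], 0.57, [0.791, 0.124, 0.04])]
mug [([441.0, 375.0], 0.58, [0.742, -0.303, 0.05])]
```

View pics/scene0.png

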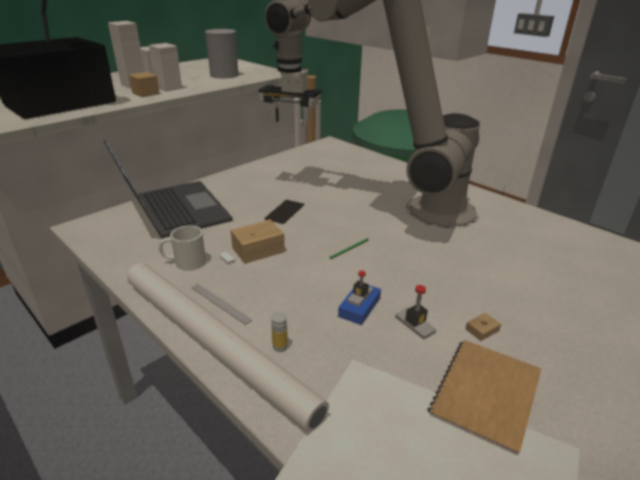

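View pics/side0.png

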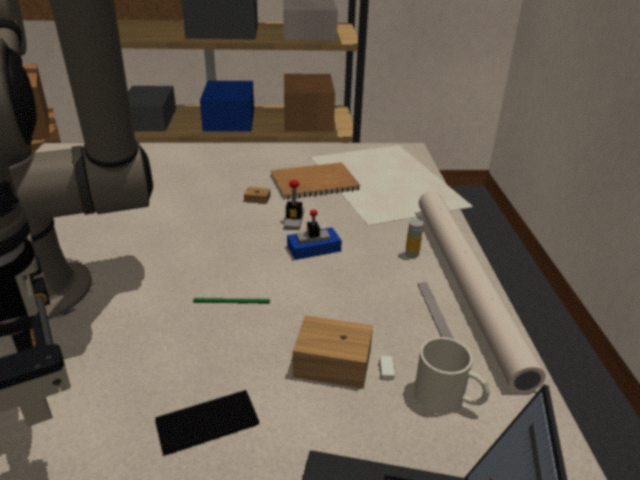

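The gauge meant is the one on the blue stand, at scene (360,289) / side (313,233). The one at scene (415,316) / side (292,210) stands on the table without a stand and looks taller, so it is a look-alike. The block's hole is at side (343,337). I'll confirm with one enlarged crop and work out the approach.

```bash
cat >> h.py <<'E'
def shift(p,yaw=None):
    "tool-axis shift in mm and turn in deg to bring TCP to p with tool x at world yaw (deg)"
    s=status.get_state(); w,x,y,z=s['ee_rot']; m=R.from_quat([x,y,z,w]).as_matrix()
    cur=np.degrees(np.arctan2(m[1,0],m[0,0])); t=0
    if yaw is not None: t=cur-yaw; t=(t+90)%180-90
    print('shift mm',(m.T@(np.array(p)-s['tool_pos'])*1000).round(1),'turn',round(t,2),'cur yaw',round(cur,2),'tcp',s['tool_pos'].round(4),'tilt',m[:,2].round(4),'q6',s['joint_pos'][5].round(2))
E
python3 - <<'E'
from h import *
a=cv2.imread('pics/scene0.png')[250:350,320:450]; b=cv2.imread('pics/side0.png')[165:265,250:380]
cv2.imwrite('pics/conf.png',cv2.resize(np.vstack([a,b]),None,fx=3,fy=3,interpolation=cv2.INTER_CUBIC))
def tri(ua,ub):
    A=[];B=[]
    for n,u in(('scene',ua),('side',ub)):
        im,K,M=cam(n); d=M[:3,:3]@np.linalg.inv(K)@[u[0],u[1],1]; d/=np.linalg.norm(d); P=np.eye(3)-np.outer(d,d); A.append(P);B.append(P@M[:3,3])
    return np.linalg.lstsq(np.vstack(A),np.hstack(B),rcond=None)[0].round(3)
print('knob',tri((362,273),(313.5,212.5)),'other knob',tri((420,289.5),(294,184)),'hole',tri((252.5,234.5),(343.5,337.5)))
c=camera('wrist'); print(np.round(c['tool_from_camera'],3),c['fx'])
shift([.55,.10,.26],0)
E
```

```text
knob [0.561 0.134 0.096] other knob [0.521 0.262 0.1  ] hole [ 0.596 -0.22   0.058]
[[-0.    -0.96  -0.28   0.074]
 [ 1.    -0.001  0.001  0.001]
 [-0.001 -0.28   0.96  -0.157]
 [ 0.     0.     0.     1.   ]] 378.9111314932421
shift mm [ 538.1 -373.8  -33.3] turn 26.0 cur yaw 26.0 tcp [ 0.2302 -0.4719  0.2267] tilt [ 0.e+00 -1.e-04 -1.e+00] q6 -0.15
```

View pics/conf.png

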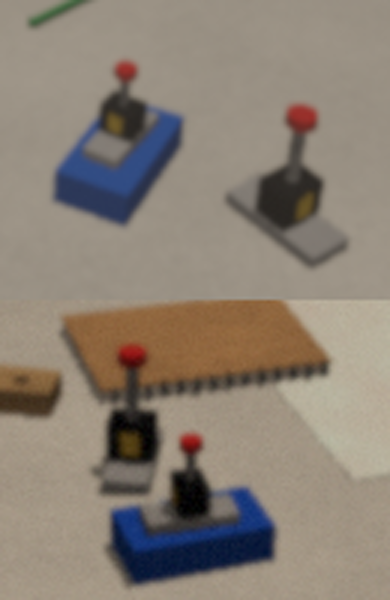

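The crop confirms it: the gauge on the blue stand is the smaller one, and the one on the table is taller with a longer rod. I'm moving above it for a wrist look.

```bash
python3 -m creep '[[70,50,-35,-10,4],[70,110,-75,-20,8],[70,170,-115,-30,12],[70,220,-155,-33,16],[70,270,-190,-33,16],[70,330,-230,-33,16],[70,380,-270,-33,16],[70,440,-310,-33,16],[70,500,-350,-33,16],[70,550,-390,-33,16]]' 20 && python3 -m creep '[[70,0,0,0,0],[70,0,0,0,0]]'
python3 - <<'E'
from h import *
im,K,M=cam('wrist'); save('pics/w1.png',im)
for l,z in(('gauge',.05),('stand',.03),('knob_top',.1)):
    print(l,[(np.round(d['location']).tolist(),round(d['confidence'],2),at(K,M,d['location'],z).round(3).tolist()) for d in look_for(l,'wrist')])
shift([.561,.134,.26],10)
E
```

```text
time_s: 2.4
tool_pos: [0.5304, 0.0753, 0.2598]
ee_rot: [0.0, 0.996, 0.087, 0.0]
wrist_force: [0.3, -1.4, 0.2]
gripper_width: 0.762
grip_force: 0.0
time_s: 2.65
tool_pos: [0.5292, 0.0732, 0.2594]
ee_rot: [0.0, 0.996, 0.088, -0.0]
wrist_force: [-0.0, -0.4, 0.2]
gripper_width: 0.765
grip_force: 0.0
gauge [([136.0, 190.0], 0.78, [0.521, 0.253, 0.05]), ([269.0, 169.0], 0.75, [0.562, 0.13, 0.05])]
stand [([284.0, 158.0], 0.61, [0.574, 0.119, 0.03])]
knob_top [([260.0, 175.0], 0.93, [0.562, 0.13, 0.1]), ([106.0, 195.0], 0.63, [0.523, 0.256, 0.1])]
shift mm [ 41.9 -55.5  -0. ] turn -0.12 cur yaw 9.88 tcp [0.5293 0.0721 0.26  ] tilt [ 3.e-04 -2.e-04 -1.e+00] q6 1.39
```

View pics/w1.png

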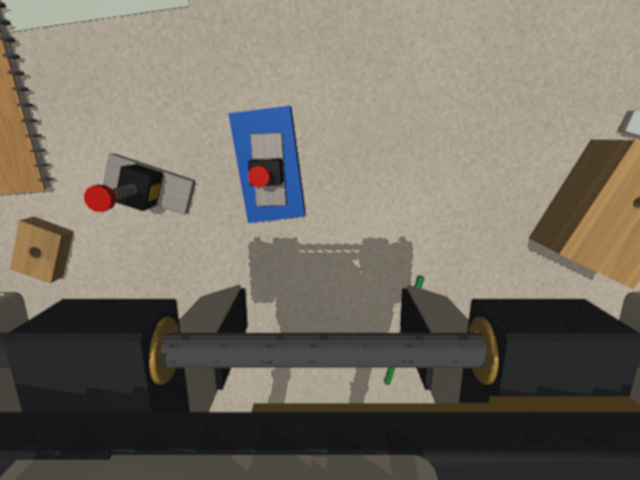

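The wrist picture shows the blue stand with the foot plate at corners near (251,135), (281,133), (286,205), (255,207) and the knob at (259,177). The look-alike is at (140,187) and the block at right (600,210). Next, the yaw and centre from the corners.

Run:
```python
from h import *
im,K,M=cam('wrist')
hsv=cv2.cvtColor(im,cv2.COLOR_RGB2HSV)
b=cv2.inRange(hsv,(105,120,40),(130,255,255)); 
cs=max(cv2.findContours(b,cv2.RETR_EXTERNAL,cv2.CHAIN_APPROX_NONE)[0],key=cv2.contourArea)
x,y,w,h=cv2.boundingRect(cs)
sub=hsv[y:y+h,x:x+w]; g=np.zeros_like(b)
hull=cv2.drawContours(np.zeros_like(b),[cv2.convexHull(cs)],-1,255,-1)
grey=((hsv[:,:,1]<70)&(hsv[:,:,2]>90)&(cv2.erode(hull,np.ones((5,5)))>0)).astype(np.uint8)
ys,xs=np.nonzero(grey)
P=np.array([at(K,M,u,.04)[:2] for u in zip(xs,ys)]).astype(np.float32)
r=cv2.minAreaRect(P*1000); print('foot',r)
P=np.array([at(K,M,u[0],.03)[:2] for u in cs]).astype(np.float32); print('stand',cv2.minAreaRect(P*1000))
red=cv2.inRange(hsv,(0,170,90),(6,255,255))
n,l,st,ce=cv2.connectedComponentsWithStats(red)
for i in range(1,n):
    if st[i,4]>50: print('red',ce[i],st[i,4],at(K,M,ce[i],.101).round(4))
```

```text
foot ((560.1901245117188, 131.60580444335938), (69.596435546875, 30.241971969604492), 12.135682106018066)
stand ((562.6173706054688, 133.63551330566406), (108.28224182128906, 59.8946418762207), 16.893491744995117)
red [257.64896755 175.97050147] 339 [0.5611 0.1311 0.101 ]
red [ 96.96336996 198.72893773] 546 [0.5193 0.2614 0.101 ]
```

Run:
```python
from h import *
shift([.5605,.1315,.16],12.1)
```

```text
shift mm [ 40.9 -53.1 100. ] turn -2.22 cur yaw 9.88 tcp [0.5293 0.0722 0.26  ] tilt [ 3.e-04 -2.e-04 -1.e+00] q6 1.39
```

```bash
python3 -m creep '[[60,41,-53,0,-2.2],[60,41,-53,0,-2.2],[60,41,-53,50,-2.2],[60,41,-53,100,-2.2],[60,41,-53,100,-2.2],[60,41,-53,100,-2.2]]'
python3 - <<'E'
from h import *
im,K,M=cam('wrist'); save('pics/w2.png',im)
hsv=cv2.cvtColor(im,cv2.COLOR_RGB2HSV)
red=cv2.inRange(hsv,(0,170,90),(6,255,255))
n,l,st,ce=cv2.connectedComponentsWithStats(red)
for i in range(1,n):
    if st[i,4]>50: print('red',ce[i],st[i],at(K,M,ce[i],.099).round(4))
shift([.5605,.1315,.041],12.1)
E
```

```text
time_s: 3.65
tool_pos: [0.5618, 0.1321, 0.1618]
ee_rot: [0.0, 0.994, 0.106, 0.001]
wrist_force: [0.8, 0.5, -0.0]
gripper_width: 0.656
grip_force: 0.0
red [320.00331126 261.45364238] [306 248  29  28 604] [0.5614 0.1328 0.099 ]
red [101.26708075 283.74637681] [ 83 266  37  33 966] [0.5186 0.2628 0.099 ]
shift mm [ -2.3   0.4 121.3] turn 0.06 cur yaw 12.16 tcp [0.5622 0.1323 0.1623] tilt [ 4.3e-03  3.0e-04 -1.0e+00] q6 1.46
```

View pics/w2.png

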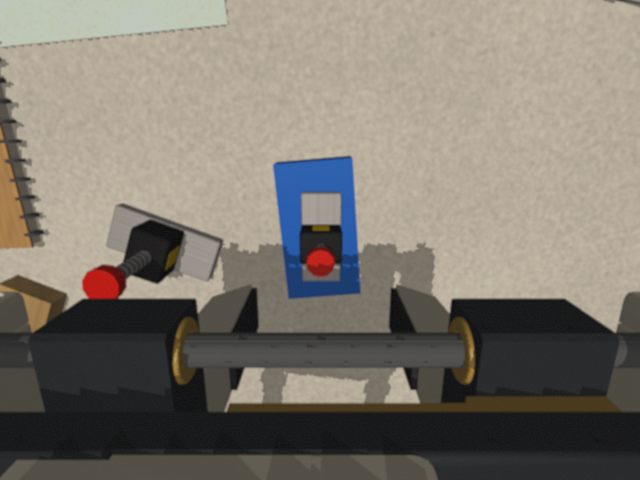

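The foot is aligned with the tool and the knob is centred at (320,261). The fingers straddle it, so I can descend.

```bash
python3 -m creep '[[60,0,0,40,0],[60,0,0,80,0],[60,0,0,100,0],[60,0,0,110,0],[60,0,0,110,0],[60,0,0,110,0]]'; python3 -m creep '[[60,0,0,3,0],[60,0,0,6,0],[60,0,0,9,0],[60,0,0,9,0],[60,0,0,9,0]]'
```

```text
time_s: 4.45
tool_pos: [0.5618, 0.1328, 0.0512]
ee_rot: [0.0, 0.994, 0.106, 0.001]
wrist_force: [-0.1, 0.9, 0.1]
gripper_width: 0.654
grip_force: 0.0
time_s: 5.08
tool_pos: [0.5607, 0.1327, 0.0407]
ee_rot: [0.0, 0.994, 0.106, 0.0]
wrist_force: [0.1, 0.7, -0.4]
gripper_width: 0.656
grip_force: 0.0
```

```bash
python3 -m creep '[[45,0,0,0,0],[35,0,0,0,0],[28,0,0,0,0],[25,0,0,0,0],[25,0,0,0,0],[25,0,0,0,0],[25,0,0,0,0],[25,0,0,0,0]]' 25
python3 - <<'E'
from h import *
shift([.561,.132,.19],12.1)
E
```

```text
time_s: 6.08
tool_pos: [0.5607, 0.1327, 0.0407]
ee_rot: [0.0, 0.994, 0.106, -0.0]
wrist_force: [-0.7, 1.6, 1.2]
gripper_width: 0.322
grip_force: 25.0
shift mm [   0.2    0.8 -149.3] turn 0.1 cur yaw 12.2 tcp [0.5607 0.1327 0.0407] tilt [-0. -0. -1.] q6 1.46
```

```bash
python3 -m creep '[[25,0,0,-10,0],[25,0,0,-30,0],[25,0,0,-70,0],[25,0,0,-130,0],[25,0,0,-180,0],[25,0,0,-180,0],[25,0,0,-180,0]]'
python3 - <<'E'
from h import *
shift([.53,-.21,.22],12.1)
E
```

```text
time_s: 6.95
tool_pos: [0.56, 0.1325, 0.22]
ee_rot: [0.0, 0.994, 0.106, -0.001]
wrist_force: [-0.9, 0.3, -2.1]
gripper_width: 0.325
grip_force: 25.0
shift mm [-1.017e+02  3.285e+02  2.000e-01] turn 0.1 cur yaw 12.2 tcp [0.56   0.1325 0.22  ] tilt [-1.5e-03 -4.0e-04 -1.0e+00] q6 1.46
```

```bash
python3 -m creep '[[25,-10,30,0,0],[25,-25,75,0,0],[25,-42,130,0,0],[25,-60,185,0,0],[25,-75,235,0,0],[25,-90,280,0,0],[25,-102,315,0,0],[25,-102,328,0,0],[25,-102,328,0,0],[25,-102,328,0,0]]';python3 -m creep '[[25,0,0,0,0],[25,0,0,0,0]]'
python3 - <<'E'
from h import *
im,K,M=cam('wrist'); save('pics/w3.png',im)
for l,z in(('block',.05),('hole',.06),('rod_tip',.2)):
    print(l,[(np.round(d['location']).tolist(),round(d['confidence'],2),at(K,M,d['location'],z).round(3).tolist()) for d in look_for(l,'wrist')])
E
```

```text
time_s: 8.2
tool_pos: [0.5303, -0.208, 0.2201]
ee_rot: [-0.001, 0.994, 0.107, -0.001]
wrist_force: [-0.1, -0.0, -2.5]
gripper_width: 0.325
grip_force: 25.0
time_s: 8.45
tool_pos: [0.5305, -0.2086, 0.2209]
ee_rot: [0.0, 0.994, 0.107, 0.0]
wrist_force: [-0.3, 0.8, -1.3]
gripper_width: 0.325
grip_force: 25.0
block [([355.0, 165.0], 0.87, [0.585, -0.226, 0.05])]
hole [([352.0, 166.0], 0.61, [0.584, -0.223, 0.06]), ([323.0, 382.0], 0.39, [0.376, -0.243, 0.06])]
rod_tip [([324.0, 383.0], 0.8, [0.476, -0.222, 0.2])]
```

View pics/w3.png

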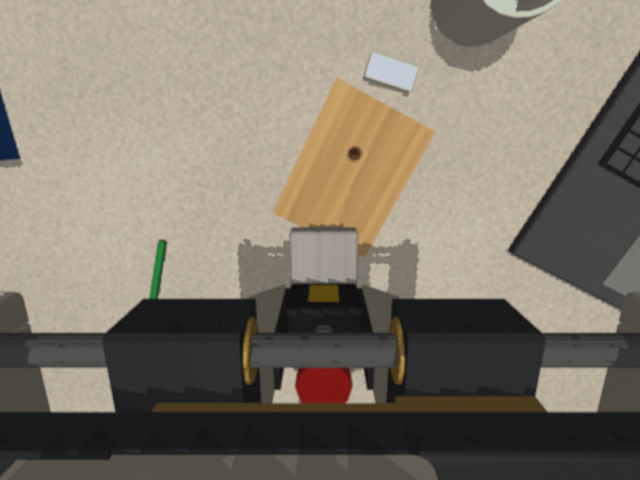

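The hole is at (355,153), the block corners at (340,79), (435,130), (275,212), and the held foot's front edge at row 229, columns 290–357.

```bash
cat > m.py <<'E'
from h import *
im,K,M=cam('wrist'); s=status.get_state(); w,x,y,z=s['ee_rot']; m=R.from_quat([x,y,z,w]).as_matrix()
hits=[d['location'] for d in look_for('hole','wrist')]
import sys
u0=[int(a) for a in sys.argv[1:3]]
r=int(sys.argv[3]); g=cv2.cvtColor(im,cv2.COLOR_RGB2GRAY)[u0[1]-r:u0[1]+r,u0[0]-r:u0[0]+r]
t=(int(g.min())+int(np.median(g)))/2
n,l,st,ce=cv2.connectedComponentsWithStats((g<t).astype(np.uint8))
i=1+np.argmax(st[1:,4]); u=ce[i]+np.array(u0)-r
h=at(K,M,u,.06); print('hole px',u,'area',st[i],h.round(4),'in tool mm',(m.T@(h-s['tool_pos'])*1000).round(1))
fx=[at(K,M,p,s['tool_pos'][2]-.001) for p in ((290,229),(357,229))]
print('foot front edge in tool mm',[(m.T@(p-s['tool_pos'])*1000).round(1) for p in fx])
E
python3 m.py 355 153 14
python3 - <<'E'
from h import *
im,K,M=cam('wrist')
a,b,c=[at(K,M,p,.06)[:2] for p in((340,79),(435,130),(275,212))]
print(np.linalg.norm(a-b),np.linalg.norm(a-c),np.degrees(np.arctan2(*(a-c)[::-1])),np.degrees(np.arctan2(*(a-b)[::-1]))-90)
cx=(b+c)/2; t=np.radians(-13); print('centre',cx)
for t in (-12,-14,-16):
    t=np.radians(t);print(cx+[15e-3*np.cos(t)-5e-3*np.sin(t),15e-3*np.sin(t)+5e-3*np.cos(t)])
E
```

```text
hole px [353.264 152.832] area [  6   8  13  13 125] [ 0.5944 -0.2219  0.06  ] in tool mm [ 59.9  25.8 160.8]
foot front edge in tool mm [array([ 35.3, -13.2,   1. ]), array([35.3, 15.6,  1. ])]
0.08560294708737286 0.11786232952608579 -15.13702187451838 -14.041177403673089
centre [ 0.57904557 -0.2251491 ]
[ 0.59475734 -0.22337704]
[ 0.59480961 -0.22392645]
[ 0.59484268 -0.22447735]
```

Run:
```python
from h import *
shift([.551,-.210,.12],-14.5)
```

```text
shift mm [ 20.1   4.9 100.8] turn 26.7 cur yaw 12.2 tcp [ 0.5303 -0.2095  0.2208] tilt [ 1.e-04 -1.e-04 -1.e+00] q6 0.85
```

```bash
python3 -m creep '[[25,5,1,10,7],[25,10,3,30,14],[25,15,4,55,21],[25,20,5,80,26.7],[25,20,5,95,26.7],[25,20,5,100,26.7],[25,20,5,100,26.7],[25,20,5,100,26.7],[25,20,5,100,26.7]]'
python3 - <<'E'
from h import *
im,K,M=cam('wrist'); save('pics/w4.png',im)
print(proj(K,M,[.5946,-.2219,.06]))
E
```

```text
time_s: 9.93
tool_pos: [0.5512, -0.2103, 0.1215]
ee_rot: [0.0, 0.992, -0.126, 0.001]
wrist_force: [0.6, 0.3, -1.7]
gripper_width: 0.324
grip_force: 25.0
[320.99952025 188.9879593 ]
```

View pics/w4.png

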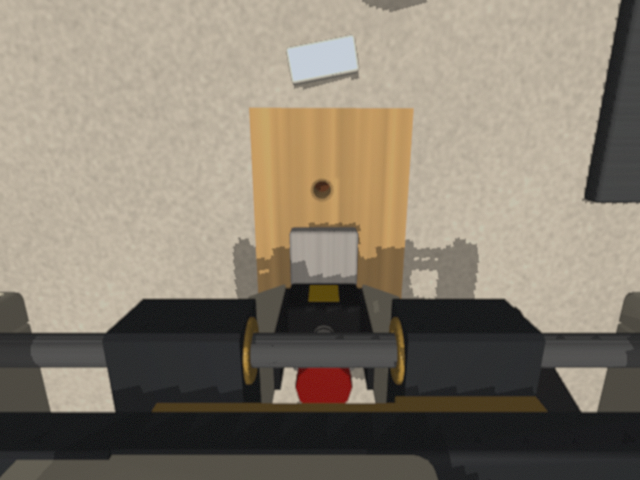

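The view is well aligned: hole at (321,189), foot centred at column 323.5. The fingers are centred there too, so the camera has a lateral bias of about 1.4 mm. I'll measure relative to the foot.

```bash
python3 m.py 321 189 14
python3 - <<'E'
from h import *
shift([.5944,-.2205,.12],-14.5)
im,K,M=cam('wrist')
g=im[225:280,270:380].astype(int).sum(2)/3
gy=np.abs(np.diff(g[15:50].mean(0)));gx=np.diff(g[:20,30:80].mean(1))
print(gy.round(0)[15:95]); print(gx.round(0))
E
```

```text
hole px [321.40625    188.88839286] area [  7   6  16  17 224] [ 0.5945 -0.2221  0.06  ] in tool mm [44.9  0.6 61.3]
foot front edge in tool mm [array([ 36. , -12.7,   1. ]), array([35.9, 16.1,  1. ])]
shift mm [44.6 -0.9  1.1] turn 0.01 cur yaw -14.49 tcp [ 0.551  -0.2102  0.1211] tilt [ 6.e-04 -4.e-04 -1.e+00] q6 1.33
[ 1.  0.  1.  0.  6. 14. 12.  6.  1.  1.  0.  0.  1.  0.  1.  1.  1.  1.
  1.  3.  5.  5.  5.  4.  2.  0.  0.  1.  1.  2.  2.  2.  1.  0.  0.  2.
  3.  3.  1.  1.  1.  2.  1.  1.  1.  1.  2.  1.  0.  1.  0.  0.  0.  0.
  1.  1.  1.  2.  2.  2.  0.  2.  2.  1.  1.  0.  1.  0.  3. 10. 18. 23.
  9.  6.  8.  7.  3.  0.  0.  1.]
[ -8. -11.  -8.  -0.   8.  20.  22.  16.  10.   5.   1.  -0.  -0.  -0.
  -0.  -0.   0.  -0.  -0.]
```

```bash
python3 -m creep '[[25,15,0,0,0],[25,30,-1,0,0],[25,44.7,-1,0,0],[25,44.7,-1,10,0],[25,44.7,-1,20,0],[25,44.7,-1,31,0],[25,44.7,-1,31,0],[25,44.7,-1,31,0],[25,44.7,-1,31,0],[25,44.7,-1,31,0]]'; python3 -m creep '[[25,0,0,2,0],[25,0,0,4,0],[25,0,0,6,0],[25,0,0,8,0],[25,0,0,8,0],[25,0,0,8,0]]'
```

```text
time_s: 11.38
tool_pos: [0.5946, -0.2204, 0.0901]
ee_rot: [0.0, 0.992, -0.126, 0.0]
wrist_force: [-0.2, 0.6, -1.9]
gripper_width: 0.326
grip_force: 25.0
time_s: 12.12
tool_pos: [0.5945, -0.2204, 0.0818]
ee_rot: [0.0, 0.992, -0.126, 0.0]
wrist_force: [1.0, -0.8, -1.9]
gripper_width: 0.328
grip_force: 25.0
```

```bash
python3 -m creep '[[25,0,0,1,0],[25,0,0,2,0],[25,0,0,3,0],[25,0,0,3,0]]'; python3 -m creep '[[25,0,0,1,0],[25,0,0,2,0],[25,0,0,3,0],[25,0,0,3,0]]'
```

```text
time_s: 12.62
tool_pos: [0.5944, -0.2203, 0.0786]
ee_rot: [-0.0, 0.992, -0.126, -0.0]
wrist_force: [0.3, -0.2, -0.8]
gripper_width: 0.323
grip_force: 25.0
time_s: 13.12
tool_pos: [0.5944, -0.2203, 0.0756]
ee_rot: [-0.0, 0.992, -0.126, -0.0]
wrist_force: [0.5, -0.5, -2.4]
gripper_width: 0.329
grip_force: 25.0
```

```bash
python3 -m creep '[[25,0,0,1,0],[25,0,0,2,0],[25,0,0,3,0],[25,0,0,3.5,0],[25,0,0,3.5,0]]'; python3 -m creep '[[25,0,0,0.5,0],[25,0,0,1,0],[25,0,0,1,0]]';  python3 -m creep '[[25,0,0,0.2,0],[25,0,0,0.4,0],[25,0,0,0.4,0]]'
```

```text
time_s: 13.75
tool_pos: [0.5944, -0.2204, 0.0722]
ee_rot: [0.0, 0.992, -0.126, -0.0]
wrist_force: [-0.4, -0.3, -2.6]
gripper_width: 0.324
grip_force: 25.0
time_s: 14.12
tool_pos: [0.5944, -0.2204, 0.0711]
ee_rot: [0.0, 0.992, -0.126, -0.0]
wrist_force: [0.6, 0.8, -1.7]
gripper_width: 0.324
grip_force: 25.0
time_s: 14.5
tool_pos: [0.5944, -0.2204, 0.0708]
ee_rot: [0.0, 0.992, -0.126, 0.0]
wrist_force: [1.0, -1.0, -2.0]
gripper_width: 0.327
grip_force: 25.0
```

```bash
python3 -m creep '[[25,0,0,0.2,0],[25,0,0,0.3,0],[25,0,0,0.3,0]]'; python3 -m creep '[[25,0,0,0.2,0],[25,0,0,0.3,0],[25,0,0,0.3,0]]'
```

```text
time_s: 14.88
tool_pos: [0.5945, -0.2204, 0.0707]
ee_rot: [0.0, 0.992, -0.126, 0.0]
wrist_force: [-0.8, 0.3, 0.7]
gripper_width: 0.325
grip_force: 25.0
time_s: 15.25
tool_pos: [0.5945, -0.2204, 0.0707]
ee_rot: [0.0, 0.992, -0.126, 0.0]
wrist_force: [-2.3, 1.7, 5.5]
gripper_width: 0.327
grip_force: 25.0
```

The foot is seated, with contact at exactly the predicted height. Releasing and rising.

```bash
python3 -m creep '[[32,0,0,0,0],[36,0,0,0,0],[45,0,0,0,0],[55,0,0,0,0],[55,0,0,0,0]]' 15;  python3 -m creep '[[55,0,0,-10,0],[55,0,0,-30,0],[55,0,0,-60,0],[55,0,0,-90,0],[55,-30,0,-110,0],[55,-50,0,-120,0],[55,-50,0,-120,0],[55,-50,0,-120,0]]'
python3 - <<'E'
from h import *
im,K,M=cam('wrist'); save('pics/w5.png',im)
hsv=cv2.cvtColor(im,cv2.COLOR_RGB2HSV)
red=cv2.inRange(hsv,(0,170,60),(6,255,255))
n,l,st,ce=cv2.connectedComponentsWithStats(red)
for i in range(1,n):
    if st[i,4]>50:
        p=at(K,M,ce[i],.131); print('red',ce[i],st[i],p.round(4)); shift([*p[:2],.145])
b,_,_=cam('side'); a,_,_=cam('scene')
v=np.vstack([cv2.resize(b[270:400,270:400],(390,390)),]); save('pics/x5.png',np.hstack([cv2.resize(im,(520,390)),v])[:, :])
E
```

```text
time_s: 15.88
tool_pos: [0.5945, -0.2204, 0.0702]
ee_rot: [0.0, 0.992, -0.126, 0.0]
wrist_force: [0.7, -0.0, 1.1]
gripper_width: 0.594
grip_force: 0.0
time_s: 16.88
tool_pos: [0.5466, -0.208, 0.1904]
ee_rot: [0.0, 0.992, -0.126, 0.0]
wrist_force: [-0.3, -0.9, -0.6]
gripper_width: 0.598
grip_force: 0.0
red [323.43253968 180.20899471] [308 165  32  31 756] [ 0.5946 -0.2223  0.131 ]
shift mm [50.1  1.8 44.9] turn 0 cur yaw -14.5 tcp [ 0.5465 -0.208   0.1899] tilt [ 1.e-04 -1.e-04 -1.e+00] q6 1.33
```

```bash
python3 -c "
import cv2;a=cv2.imread('pics/x5.png');cv2.imwrite('pics/x5b.png',cv2.resize(a,(800,343)))"
```

```text
(no output)
```

View pics/x5b.png

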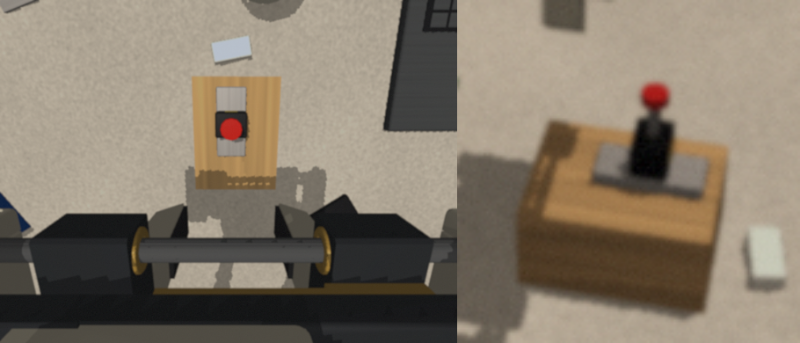

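The gauge stands flat on the block at the hole, with the knob under column 323, so it's centred. Next: close the fingers, go above the knob and approach it.

```bash
cat > chk.py <<'E'
import sys
from bench import status
s=status.get_state(); f=s['wrist_force'][2]
print(round(s['time_s'],2),'z',round(s['tool_pos'][2]*1e3,2),'F',round(f,1)); sys.exit(f>float(sys.argv[1]))
E
python3 -m creep '[[0,20,0,0,0],[0,50,0,0,0],[0,50,0,20,0],[0,50,0,38,0],[0,50,0,45,0],[0,50,0,45,0],[0,50,0,45,0],[0,50,0,45,0]]' 20; python3 -m creep '[[0,0,0,2,0],[0,0,0,4,0],[0,0,0,6,0],[0,0,0,8,0],[0,0,0,8,0],[0,0,0,8,0]]'
```

```text
time_s: 18.02
tool_pos: [0.5948, -0.2205, 0.1461]
ee_rot: [0.0, 0.992, -0.126, 0.001]
wrist_force: [0.6, -0.4, -0.0]
gripper_width: 0.007
grip_force: 0.0
time_s: 18.77
tool_pos: [0.5945, -0.2204, 0.1372]
ee_rot: [0.0, 0.992, -0.126, 0.0]
wrist_force: [0.9, -0.2, -0.7]
gripper_width: 0.007
grip_force: 0.0
```

```bash
python3 -m creep '[[0,0,0,1,0],[0,0,0,2,0],[0,0,0,3,0],[0,0,0,4,0],[0,0,0,4,0]]'; python3 -m creep '[[0,0,0,1,0],[0,0,0,2,0],[0,0,0,3,0],[0,0,0,4,0],[0,0,0,5,0],[0,0,0,5,0]]'
```

```text
time_s: 19.4
tool_pos: [0.5944, -0.2203, 0.1331]
ee_rot: [-0.0, 0.992, -0.126, -0.0]
wrist_force: [-0.1, 1.0, 0.2]
gripper_width: -0.001
grip_force: 0.0
time_s: 20.15
tool_pos: [0.5945, -0.2204, 0.1284]
ee_rot: [0.0, 0.992, -0.126, 0.0]
wrist_force: [-0.4, 0.1, 2.3]
gripper_width: 0.003
grip_force: 1.0
```

Contact with about 3 N of rod friction, as expected. I'll go on in 0.5 mm steps, with a stop check after each one.

```bash
exec 2>&1
python3 -m creep '[[0,0,0,0.25,0],[0,0,0,0.5,0],[0,0,0,0.5,0]]' >/dev/null && python3 chk.py 5.5 && 
python3 -m creep '[[0,0,0,0.25,0],[0,0,0,0.5,0],[0,0,0,0.5,0]]' >/dev/null && python3 chk.py 5.5 && 
python3 -m creep '[[0,0,0,0.25,0],[0,0,0,0.5,0],[0,0,0,0.5,0]]' >/dev/null && python3 chk.py 5.5 && 
python3 -m creep '[[0,0,0,0.25,0],[0,0,0,0.5,0],[0,0,0,0.5,0]]' >/dev/null && python3 chk.py 5.5 && 
python3 -m creep '[[0,0,0,0.25,0],[0,0,0,0.5,0],[0,0,0,0.5,0]]' >/dev/null && python3 chk.py 5.5 && 
python3 -m creep '[[0,0,0,0.25,0],[0,0,0,0.5,0],[0,0,0,0.5,0]]' >/dev/null && python3 chk.py 5.5 && 
python3 -m creep '[[0,0,0,0.25,0],[0,0,0,0.5,0],[0,0,0,0.5,0]]' >/dev/null && python3 chk.py 5.5 && 
python3 -m creep '[[0,0,0,0.25,0],[0,0,0,0.5,0],[0,0,0,0.5,0]]' >/dev/null && python3 chk.py 5.5 && 
python3 -m creep '[[0,0,0,0.25,0],[0,0,0,0.5,0],[0,0,0,0.5,0]]' >/dev/null && python3 chk.py 5.5 && 
python3 -m creep '[[0,0,0,0.25,0],[0,0,0,0.5,0],[0,0,0,0.5,0]]' >/dev/null && python3 chk.py 5.5
```

```text
20.52 z 127.77 F 2.4
False
```

```bash
exec 2>&1; sed -i 's/sys.exit(f>float(sys.argv\[1\]))/sys.exit(int(f>float(sys.argv[1])))/' chk.py
python3 -m creep '[[0,0,0,0.25,0],[0,0,0,0.5,0],[0,0,0,0.5,0]]' >/dev/null && python3 chk.py 5.5 && 
python3 -m creep '[[0,0,0,0.25,0],[0,0,0,0.5,0],[0,0,0,0.5,0]]' >/dev/null && python3 chk.py 5.5 && 
python3 -m creep '[[0,0,0,0.25,0],[0,0,0,0.5,0],[0,0,0,0.5,0]]' >/dev/null && python3 chk.py 5.5 && 
python3 -m creep '[[0,0,0,0.25,0],[0,0,0,0.5,0],[0,0,0,0.5,0]]' >/dev/null && python3 chk.py 5.5 && 
python3 -m creep '[[0,0,0,0.25,0],[0,0,0,0.5,0],[0,0,0,0.5,0]]' >/dev/null && python3 chk.py 5.5 && 
python3 -m creep '[[0,0,0,0.25,0],[0,0,0,0.5,0],[0,0,0,0.5,0]]' >/dev/null && python3 chk.py 5.5 && 
python3 -m creep '[[0,0,0,0.25,0],[0,0,0,0.5,0],[0,0,0,0.5,0]]' >/dev/null && python3 chk.py 5.5 && 
python3 -m creep '[[0,0,0,0.25,0],[0,0,0,0.5,0],[0,0,0,0.5,0]]' >/dev/null && python3 chk.py 5.5 && 
python3 -m creep '[[0,0,0,0.25,0],[0,0,0,0.5,0],[0,0,0,0.5,0]]' >/dev/null && python3 chk.py 5.5 && 
python3 -m creep '[[0,0,0,0.25,0],[0,0,0,0.5,0],[0,0,0,0.5,0]]' >/dev/null && python3 chk.py 5.5 &&
python3 -m creep '[[0,0,0,0.25,0],[0,0,0,0.5,0],[0,0,0,0.5,0]]' >/dev/null && python3 chk.py 5.5 && 
python3 -m creep '[[0,0,0,0.25,0],[0,0,0,0.5,0],[0,0,0,0.5,0]]' >/dev/null && python3 chk.py 5.5
```

```text
20.9 z 127.14 F 1.1
21.27 z 126.69 F 3.0
21.65 z 126.2 F 2.4
22.02 z 125.69 F 2.4
22.4 z 125.19 F 3.3
22.77 z 124.68 F 3.7
23.15 z 124.19 F 2.2
23.52 z 123.71 F 3.0
23.9 z 123.17 F 1.6
24.27 z 122.68 F 2.4
24.65 z 122.19 F 1.9
25.02 z 121.72 F 3.0
```

```bash
exec 2>&1
python3 -m creep '[[0,0,0,0.25,0],[0,0,0,0.5,0],[0,0,0,0.5,0]]' >/dev/null && python3 chk.py 5.5 && 
python3 -m creep '[[0,0,0,0.25,0],[0,0,0,0.5,0],[0,0,0,0.5,0]]' >/dev/null && python3 chk.py 5.5 && 
python3 -m creep '[[0,0,0,0.25,0],[0,0,0,0.5,0],[0,0,0,0.5,0]]' >/dev/null && python3 chk.py 5.5 && 
python3 -m creep '[[0,0,0,0.25,0],[0,0,0,0.5,0],[0,0,0,0.5,0]]' >/dev/null && python3 chk.py 5.5 && 
python3 -m creep '[[0,0,0,0.25,0],[0,0,0,0.5,0],[0,0,0,0.5,0]]' >/dev/null && python3 chk.py 5.5 && 
python3 -m creep '[[0,0,0,0.25,0],[0,0,0,0.5,0],[0,0,0,0.5,0]]' >/dev/null && python3 chk.py 5.5 && 
python3 -m creep '[[0,0,0,0.25,0],[0,0,0,0.5,0],[0,0,0,0.5,0]]' >/dev/null && python3 chk.py 5.5 && 
python3 -m creep '[[0,0,0,0.25,0],[0,0,0,0.5,0],[0,0,0,0.5,0]]' >/dev/null && python3 chk.py 5.5 && 
python3 -m creep '[[0,0,0,0.25,0],[0,0,0,0.5,0],[0,0,0,0.5,0]]' >/dev/null && python3 chk.py 5.5 && 
python3 -m creep '[[0,0,0,0.25,0],[0,0,0,0.5,0],[0,0,0,0.5,0]]' >/dev/null && python3 chk.py 5.5 &&
python3 -m creep '[[0,0,0,0.25,0],[0,0,0,0.5,0],[0,0,0,0.5,0]]' >/dev/null && python3 chk.py 5.5 && 
python3 -m creep '[[0,0,0,0.25,0],[0,0,0,0.5,0],[0,0,0,0.5,0]]' >/dev/null && python3 chk.py 5.5
```

```text
25.4 z 121.19 F 2.3
25.77 z 120.69 F 1.5
26.15 z 120.18 F 2.1
26.52 z 119.69 F 2.4
26.9 z 119.2 F 2.5
27.27 z 118.69 F 1.8
27.65 z 118.21 F 3.1
28.02 z 117.68 F 2.2
28.4 z 117.17 F 2.6
28.77 z 116.68 F 2.1
29.15 z 116.2 F 3.1
29.52 z 115.69 F 2.4
```

```bash
exec 2>&1
python3 -m creep '[[0,0,0,0.25,0],[0,0,0,0.5,0],[0,0,0,0.5,0]]' >/dev/null && python3 chk.py 5.5 && 
python3 -m creep '[[0,0,0,0.25,0],[0,0,0,0.5,0],[0,0,0,0.5,0]]' >/dev/null && python3 chk.py 5.5 && 
python3 -m creep '[[0,0,0,0.25,0],[0,0,0,0.5,0],[0,0,0,0.5,0]]' >/dev/null && python3 chk.py 5.5 && 
python3 -m creep '[[0,0,0,0.25,0],[0,0,0,0.5,0],[0,0,0,0.5,0]]' >/dev/null && python3 chk.py 5.5 && 
python3 -m creep '[[0,0,0,0.25,0],[0,0,0,0.5,0],[0,0,0,0.5,0]]' >/dev/null && python3 chk.py 5.5 && 
python3 -m creep '[[0,0,0,0.25,0],[0,0,0,0.5,0],[0,0,0,0.5,0]]' >/dev/null && python3 chk.py 5.5 && 
python3 -m creep '[[0,0,0,0.25,0],[0,0,0,0.5,0],[0,0,0,0.5,0]]' >/dev/null && python3 chk.py 5.5 && 
python3 -m creep '[[0,0,0,0.25,0],[0,0,0,0.5,0],[0,0,0,0.5,0]]' >/dev/null && python3 chk.py 5.5 && 
python3 -m creep '[[0,0,0,0.25,0],[0,0,0,0.5,0],[0,0,0,0.5,0]]' >/dev/null && python3 chk.py 5.5 && 
python3 -m creep '[[0,0,0,0.25,0],[0,0,0,0.5,0],[0,0,0,0.5,0]]' >/dev/null && python3 chk.py 5.5 &&
python3 -m creep '[[0,0,0,0.25,0],[0,0,0,0.5,0],[0,0,0,0.5,0]]' >/dev/null && python3 chk.py 5.5 && 
python3 -m creep '[[0,0,0,0.25,0],[0,0,0,0.5,0],[0,0,0,0.5,0]]' >/dev/null && python3 chk.py 5.5
```

```text
29.9 z 115.2 F 2.3
30.27 z 114.67 F 1.4
30.65 z 114.18 F 1.8
31.02 z 113.68 F 2.3
31.4 z 113.23 F 2.5
31.77 z 113.07 F 5.0
32.15 z 112.96 F 6.3
```

```bash
python3 -m creep '[[0,0,0,0,0],[0,0,0,0,0],[0,0,0,0,0]]' >/dev/null; python3 chk.py 99; python3 -m creep '[[0,0,0,0.2,0],[0,0,0,0.2,0],[0,0,0,0.2,0]]' >/dev/null; python3 chk.py 99
```

```text
32.52 z 112.98 F 6.3
32.9 z 112.96 F 8.5
```

The bottom is firm: z holds at 112.96 mm while the force rises, so the depth is about 29 mm. Backing off straight up, then clear.

```bash
python3 -m creep '[[0,0,0,-2,0],[0,0,0,-6,0],[0,0,0,-20,0],[0,0,0,-50,0],[0,-30,0,-80,0],[0,-60,0,-80,0],[0,-60,0,-80,0],[0,-60,0,-80,0]]'
python3 - <<'E'
from h import *
im,K,M=cam('wrist'); b,_,_=cam('side'); a,_,_=cam('scene')
hsv=cv2.cvtColor(im,cv2.COLOR_RGB2HSV)
n,l,st,ce=cv2.connectedComponentsWithStats(cv2.inRange(hsv,(0,170,60),(6,255,255)))
for i in range(1,n):
    if st[i,4]>50: print('red',ce[i],st[i],at(K,M,ce[i],.113).round(4))
save('pics/x6.png',np.hstack([cv2.resize(im,(400,300)),cv2.resize(b[270:390,260:420],(400,300))]))
E
```

```text
time_s: 33.9
tool_pos: [0.5371, -0.2057, 0.1926]
ee_rot: [0.0, 0.992, -0.126, 0.001]
wrist_force: [0.2, 0.5, 0.1]
gripper_width: 0.004
grip_force: 0.0
red [323.22886297 162.22011662] [309 148  29  30 686] [ 0.5936 -0.222   0.113 ]
```

View pics/x6.png

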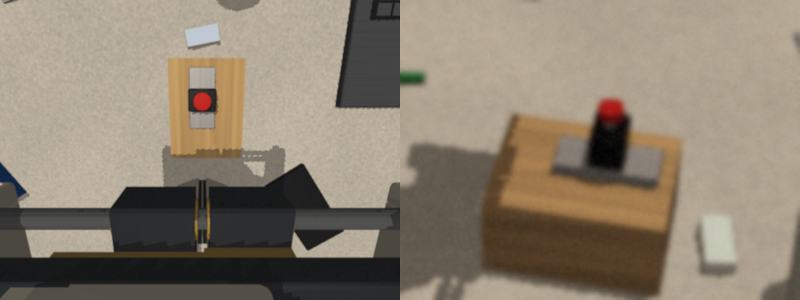

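The gauge stands upright with its foot flat on the block and the knob down. The robot is clear and the neighbouring things are undisturbed.

```bash
python3 -c "
from bench import ctrl; print(ctrl.hand_in())"
```

```text
the job is handed in; nothing more can be done
None
```

The gauge stands flat on the block with its rod on the hole's floor, a depth of about 29 mm; I stopped at about 8.5 N, under the 20 N limit, and handed the job in after about 34 s.

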